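# Fit the bench stone into the sloped sharpening stand

### The job

Get the sharpening stand ready for use: fit the long grey sharpening stone into it by slipping one end of the stone under the steel hood at the top of the slope with the other end held high, then lowering that end behind the cleat at the foot. Leave the stone lying flat and straight on the bed, its upper end still under the hood and its lower end drawn down against the cleat, so that it cannot shift. Do not knock over the flux bottle.

Things in the scene. Friction and masses are not known exactly. Their poses are not given: they have to be found in the camera images.
- stone_center (a point): Centre of the loose sharpening stone, a flat two-layer block (light grey over dark grey), 150 mm long (its x), 50 mm wide (its y), 22 mm thick (its z, up), about 0.4 kg; both ends are alike. It starts lying flat on the bench, dark side down.
- bed: Sloping wooden bed of the sharpening stand (screwed down). Origin: on its upper face, mid-width, at the foot cleat's inner face, 34 mm above the bench. x runs 15 degrees up the slope, away from the robot; y across; z square to the face. Bed face at z = 0, 44 mm wide (narrower than the stone) to x = 120 mm, 58 mm wide above. Base board below: 212 x 84 mm, top 14 mm above the bench.
- cleat_top (a point): Middle of the top of the foot cleat, axes as the bed's: a dark steel bar 50 mm wide (y), 7 mm thick (bed x from -7 to 0), standing 10 mm proud of the bed. Between its inner face and the hood's back wall there are 162 mm, so the 150 mm stone has 12 mm of play along the slope.
- hood_mouth (a point): Middle of the front edge of the hood roof's underside (bed x = 132, z = 30 mm), axes as the bed's. Dark steel hood: roof 5 mm thick, 30 mm above the bed, bed x 132 to 168, its turned-up lip in front from x = 124, up to 38 mm high; back wall at x = 162; side cheeks 58 mm apart, flared outward from x = 124 down to 110. A stone against the cleat ends 18 mm under the roof.
- flux_bottle: Clear flux bottle with two brushes standing in it, 42x47 mm, 133 mm high, loose, upright on the bench behind the work; origin at the centre of its underside, z up.
Things that resemble listed ones, but are neither listed nor needed, are in the scene too. Leave any green look-alike of the part that bears stone_center alone.

How it is judged:
By the outcome, as a careful person would: the job done as asked, in the order asked, and still so for the second after the job is handed in, with the robot touching nothing.
It also fails if it takes over 42 s, if anything falls off the work surface, if the arm or the gripper's body presses on something with over 40 N, if the wrist force passes 120 N, or if a joint passes its speed limit or range.

### The arm

A 7-joint arm with a two-finger parallel gripper is mounted at the origin on a cart in front of the work surface, level with it; the furniture and walls round the work are solid. World frame = base frame: x ahead of the robot, y to its left, z up, the work surface at z = 0. Lengths are in m, angles in rad, forces in N, time in s.
With the tool pointing down it reaches from about 0.4 to 0.875 m from the base axis. Payload 19.3 kg.
Tool frame: the origin (TCP) lies between the finger pads; the fingertips stand 19 mm ahead of it and the grasp point (between the pads) is the TCP; z points along the fingers, y is the direction in which the jaws open and shut (so a half turn about z gives the same grasp; the last joint's range is limited). The gripper opens to 85 mm and grips with 20 to 120 N. Pads are 22 mm wide; open, the fingers measure 114 mm over their backs; the gripper's body (76 mm by 85 mm) begins 54 mm behind the grasp point. The pads swing forward as they close: fully open they stand 13 mm farther back than shut.
Start: joints at [1.079, 0.521, -0.036, 1.599, 0.021, 1.021, -0.113], TCP at [0.256, -0.57, 0.25] pointing down, gripper open.
Joint ranges: [-2.91, 2.91], [-0.3, 2.13], [-1.5, 1.42], [0.17, 2.43], [-1.26, 4.41], [0.16, 1.93], [-2.52, 2.52]. Speed limits (rad/s): [1.89, 1.89, 2.39, 2.39, 3.01, 3.01, 3.01].

### API

Orientations are given as [roll, pitch, yaw] about the fixed x, y, z axes, in that order (R = Rz(yaw) Ry(pitch) Rx(roll)).
In Python, from workcell import status, imaging, bot gives the robot as it stands.
- The arm moves only by the shell command python3 -m handwheel 'ROWS' [FORCE]. ROWS is JSON, a list of rows, each an object with "offset": the shift along the tool's x, y, z in mm, a list of three; "rot": the turn, a rotation vector about the tool's x, y, z in degrees, a list of three; "claw": the opening, from -1 (shut) to 1 (fully open). A call has 1 to 12 rows; each row shifts and turns the commanded pose from where the row before left it, along the tool's axes as they then stand; what a row does not reach is not made up. A row lasts 1/10 s, in which the tool goes at most 50 mm and 8.59 degrees, less where a joint would pass 70% of its speed; a pose out of reach is approached as far as the arm can. A call is refused whole if a number of a shift passes 50 or a number of a turn 8.59, either way. A call with a gripper value outside its range is refused whole. The fingers move at their own pace and stop on an object; FORCE is the grip in N (left out, the last holds). Time passes only in rows, so rows that do not move let the fingers close. It gives the time, the measured TCP pose, the force and the opening at its end, in the units of the state.
- status.observe(): the state, without advancing time (a new reading comes with each control period).
- imaging.grab_frame(name): name is "scene" or "top"; returns a dict with "color" (384x512x3 uint8, red, green, blue), "range_z" (384x512 float32, m along the optical axis (not along the pixel's ray), 0 where there is no reading), "fx", "fy", "cx", "cy" (pixels), "camera_from_world" (4x4, takes a point from world to camera coordinates). Camera axes: x right, y down, z forward; pixel columns grow to the right and rows downward; lengths in m; the calibration is good to about 2 mm. A picture is of the moment at which its call begins.
- bot.job_done(): hands the job in, once; it reports no verdict.
Trained networks look in the newest picture that a camera, given by its name, has taken for a name from the list of things; names that differ only in an ending like _2 or _b are one class to them, and where a whole thing is asked for, a point or a joint stands for the part that bears it (a point fixed in the world has none). Each returns a list of dicts, best first, with "conf" (0 to 1); they miss things now and then, are a little off and sometimes report something else, mostly with a low value. They report only what shows in the picture. A call takes as long as a camera call. They do not tell look-alikes from the thing itself.
- imaging.regions_of(thing, camera): "region" (384x512 bool, what is visible of it) and "box" ([centre column, centre row, width, height] in pixels, round what is visible of it).
- imaging.mark_of(thing, camera): "uv" ([column, row] in pixels: a listed point, or the origin of a listed thing).
The state is a dict: "clock": time; "qpos": joint angles; "qd": joint speeds; "joint_efforts": joint torques, N m; "position": TCP position; "tool_rot": TCP orientation; "force": force on the tool from outside, world axes, zero at the start; "moment": the same for the moment, N m; "grip_width": finger opening in m.
Only numpy, scipy, OpenCV 4.12 (cv2) and the standard library are available. Lean on these libraries where they do the work, as an engineer would, in place of code of your own. Each camera call takes 0.05 s, during which the arm holds its last target.

## Working session

There is one attempt and no reset: what is moved stays moved. The work goes in short steps, Python scripts to look and compute and a shell command to move; the robot and the scene stay as the last step left them, time stands still between calls to the robot, and variables do not carry over. Pictures are saved under pics/ and viewed, and the job is handed in when it is done.

```bash
ls; mkdir -p pics
python3 - <<'E'
from workcell import status, imaging, bot
import cv2,numpy as np
print(status.observe())
for n in ["scene","top"]:
    f=imaging.grab_frame(n)
    cv2.imwrite(f"pics/{n}0.png",f["color"][:,:,::-1])
    T=f["camera_from_world"]; print(n,f["fx"],f["cx"],f["cy"],np.linalg.inv(T).round(3).tolist())
    Ti=np.linalg.inv(T)
    for t in ["stone_center","bed","cleat_top","hood_mouth","flux_bottle"]:
        for m in imaging.mark_of(t,n)[:3]:
            u,v=m["uv"]; z=f["range_z"][int(round(v)),int(round(u))]
            p=Ti@np.array([(u-f["cx"])/f["fx"]*z,(v-f["cy"])/f["fy"]*z,z,1])
            print(n,t,round(m["conf"],2),np.round(m["uv"],1),p[:3].round(4))
E
```

```text
pics
{'clock': 0.0, 'qpos': array([ 1.07879221,  0.52203019, -0.03631052,  1.60001518,  0.02120127,
        1.02110922, -0.11282248]), 'qd': array([ 0.00209561, -0.00057918, -0.00163828,  0.00209142,  0.00047335,
       -0.00083702, -0.00109369]), 'joint_efforts': array([-1.36921826e-03, -9.27123070e+01,  1.97900422e+00, -3.69940567e+01,
        1.77030772e-02,  8.08440585e-03, -1.10294042e-05]), 'position': array([ 0.25570328, -0.56994112,  0.24971327]), 'tool_rot': array([-3.14041952e+00,  9.44071862e-05,  4.21757876e-01]), 'force': array([0.22312137, 0.39859488, 0.65518266]), 'moment': array([ 0.07410576, -0.02159948, -0.02491152]), 'grip_width': 0.0851119148406848}
scene 377.86883809025255 251.39026037306158 185.76387856465914 [[0.82, -0.412, 0.396, 0.212], [-0.572, -0.587, 0.573, -0.348], [-0.003, -0.696, -0.718, 0.77], [0.0, 0.0, 0.0, 1.0]]
scene stone_center 0.96 [257.5 209.9] [0.5886 0.1682 0.0218]
scene stone_center 0.84 [159.6 147.5] [0.4879 0.5416 0.0244]
scene bed 0.66 [271.3 297.6] [ 0.4648 -0.0549  0.0352]
scene bed 0.62 [313.2 243.3] [ 0.5899 -0.0336  0.1047]
scene cleat_top 0.71 [269.9 297.3] [ 0.4623 -0.0534  0.0369]
scene hood_mouth 0.8 [309.7 245.9] [ 0.5804 -0.0336  0.1029]
scene flux_bottle 0.69 [342.7 215.6] [0.7578 0.0284 0.0195]
top 495.4971825875249 256.15450232041894 182.7103736566018 [[-0.013, -0.993, 0.117, 0.401], [-1.0, 0.012, -0.001, 0.211], [-0.0, -0.117, -0.993, 1.656], [0.0, 0.0, 0.0, 1.0]]
top stone_center 0.74 [269.5 186.5] [0.5799 0.1649 0.0212]
top stone_center 0.7 [150.4 217.3] [0.4828 0.5592 0.0201]
top bed 0.86 [336.2 219.6] [ 0.4665 -0.0494  0.0436]
top bed 0.44 [337.8 181.8] [ 0.5829 -0.0483  0.1043]
top cleat_top 0.81 [335.9 218.2] [ 0.4714 -0.0499  0.0354]
top hood_mouth 0.82 [336.  179.2] [ 0.5916 -0.0433  0.1019]
top flux_bottle 0.52 [305.5 131. ] [0.7595 0.044  0.0508]
```

View pics/scene0.png

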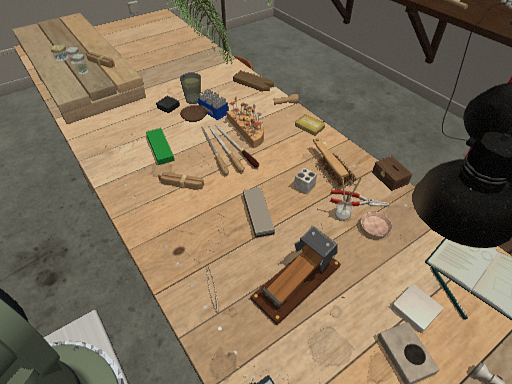

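View pics/top0.png

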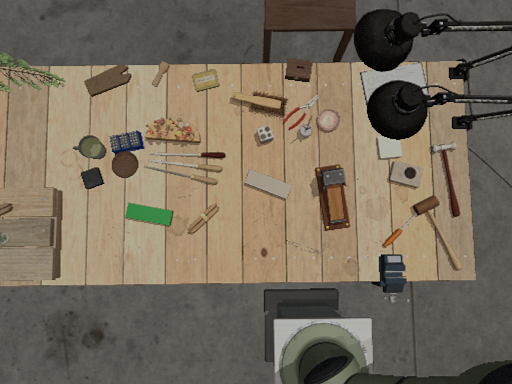

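The grey stone is at scene (258,210) and top (268,184). The stand is at scene (300,270) and top (333,195), with its hood at the far end. The bottle is at scene (343,210), and the green look-alike is well off to the left. Next I'll measure the poses from depth.

```bash
cat > h.py <<'E'
import numpy as np,cv2
from workcell import status, imaging, bot
def cloud(f):
    z=f["range_z"]; v,u=np.mgrid[:384,:512]
    P=np.stack([(u-f["cx"])/f["fx"]*z,(v-f["cy"])/f["fy"]*z,z,np.ones_like(z)],-1)
    W=P@np.linalg.inv(f["camera_from_world"]).T
    W=W[...,:3]; W[z==0]=np.nan
    return W
def proj(f,p):
    c=f["camera_from_world"]@np.append(p,1); return np.array([c[0]/c[2]*f["fx"]+f["cx"],c[1]/c[2]*f["fy"]+f["cy"]])
def rect(xy):
    (c,s,a)=cv2.minAreaRect((xy*1000).astype(np.float32))
    if s[0]<s[1]: s=s[::-1]; a+=90
    a=(a+90)%180-90
    return np.round(c,1),np.round(s,1),round(a,2)
E
python3 - <<'E'
from h import *
for n in ["scene","top"]:
    f=imaging.grab_frame(n); W=cloud(f); 
    g=(abs(W[...,2])<.006)&(W[...,0]>.35)&(W[...,0]<.75)&(abs(W[...,1])<.3)
    print(n,"table z",np.nanmedian(W[g][:,2]))
    def sel(x0,x1,y0,y1,z0,z1):
        return W[(W[...,0]>x0)&(W[...,0]<x1)&(W[...,1]>y0)&(W[...,1]<y1)&(W[...,2]>z0)&(W[...,2]<z1)]
    s=sel(.48,.69,.08,.26,.016,.03); print("stone",len(s),np.median(s[:,2]),rect(s[:,:2]),s.mean(0).round(4))
    for r in imaging.regions_of("stone_center",n)[:1]:
        s=W[r["region"]]; s=s[s[:,2]>.017]; print(" reg",len(s),rect(s[:,:2]),s.mean(0).round(4))
    st=sel(.4,.72,-.13,.02,.009,.2); print("stand",len(st),rect(st[:,:2]),st[:,2].max())
    roof=sel(.5,.72,-.13,.02,.09,.2); print("roof",len(roof),rect(roof[:,:2]),roof.mean(0).round(4))
    # bed plane
    b=sel(.47,.57,-.065,-.035,.03,.075)
    A=np.c_[b[:,:2],np.ones(len(b))]
    for k in range(5):
        c,*_=np.linalg.lstsq(A,b[:,2],rcond=None); r=b[:,2]-A@c; m=abs(r)<max(.002,1.5*np.median(abs(r))); A=A[m]; b=b[m]
    print("plane",len(b),c.round(4),"slope",np.degrees(np.arctan(np.hypot(c[0],c[1]))),"yaw",np.degrees(np.arctan2(c[1],c[0])))
    fb=sel(.68,.84,-.05,.1,.008,.2); print("bottle",len(fb),fb.min(0).round(3),fb.max(0).round(3))
    up=cv2.resize(f["color"][(200 if n=="scene" else 140):(330 if n=="scene" else 250),(220 if n=="scene" else 230):(390 if n=="scene" else 370)],None,fx=4.5,fy=4.5,interpolation=cv2.INTER_CUBIC)
    cv2.imwrite(f"pics/{n}_z.png",up[:,:,::-1])
E
```

```text
scene table z 0.0008644892289243478
stone 881 0.02277298910924752 (array([592. , 172.2]), array([152.9,  50.6]), 67.46) [0.5892 0.1665 0.0227]
 reg 855 (array([591.4, 170.6]), array([149.8,  50.3]), 67.73) [0.5888 0.1665 0.0227]
stand 3829 (array([546. , -43.2]), array([212.2,  84.3]), 7.61) 0.11423971741218797
roof 673 (array([596.5, -36.7]), array([75., 55.]), -83.88) [ 0.6003 -0.0381  0.1055]
plane 513 [ 0.2635  0.0499 -0.0865] slope 15.015339801359113 yaw 10.731854468639094
bottle 693 [ 0.75  -0.05   0.008] [0.84  0.1   0.133]
top table z -0.0008521214059236115
stone 598 0.021107560575132855 (array([590.3, 169.7]), array([149.2,  50.7]), 67.63) [0.5896 0.1689 0.0214]
 reg 568 (array([495.5, 563.6]), array([150.3,  50. ]), 78.97) [0.4949 0.563  0.0217]
stand 1539 (array([549.9, -47.8]), array([299.5, 134.9]), -0.06) 0.11768348911235726
roof 333 (array([596.9, -36.2]), array([72.8, 59.2]), -80.19) [ 0.6006 -0.0358  0.1035]
plane 108 [ 0.2691  0.0453 -0.0909] slope 15.262209304545962 yaw 9.560146349579007
bottle 304 [ 0.683 -0.049  0.008] [0.84  0.098 0.13 ]
```

View pics/scene_z.png

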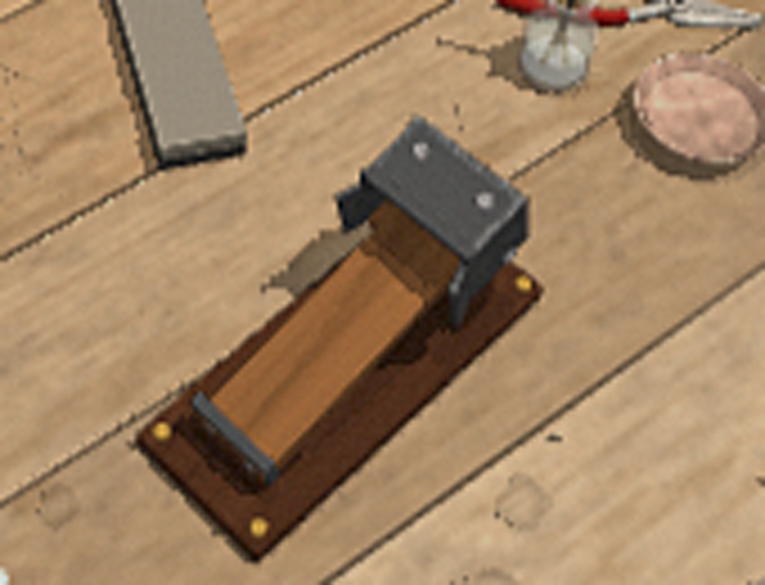

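View pics/top_z.png

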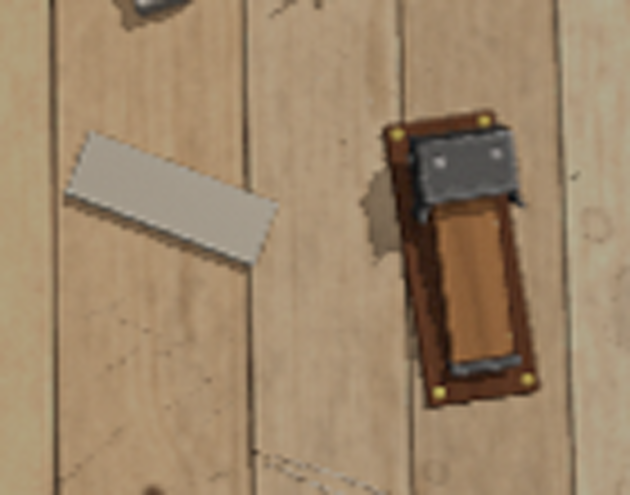

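Run:
```python
from h import *
from scipy.optimize import minimize
f=imaging.grab_frame("scene"); W=cloud(f)
m=(W[...,0]>.42)&(W[...,0]<.70)&(W[...,1]>-.12)&(W[...,1]<.03)&(W[...,2]>.009)
P=W[m]
for yaw in [7.6,8.2]:
    c,s=np.cos(np.radians(yaw)),np.sin(np.radians(yaw)); cs,ss=np.cos(np.radians(15)),np.sin(np.radians(15))
    X=np.array([c*cs,s*cs,ss]);Y=np.array([-s,c,0]);Z=np.cross(X,Y)
    O=np.array([.4648,-.0549,.034+.0008])
    Q=(P-O)@np.c_[X,Y,Z]*1000
    bed=Q[(abs(Q[:,2])<5)&(Q[:,0]>15)&(Q[:,0]<105)]
    print(yaw,"bed z med",np.median(bed[:,2]))
    for x0 in range(15,105,15):
        k=bed[(bed[:,0]>=x0)&(bed[:,0]<x0+15)]; print(x0,np.percentile(k[:,1],[1,99]).round(1),k[:,2].mean().round(2),end=' | ')
    r=Q[(Q[:,2]>31)&(Q[:,2]<42)]; print("\nroof",rect(r[:,:2]/1000), np.percentile(r[:,0],[1,99]),np.percentile(r[:,1],[1,99]),np.median(r[:,2]))
    t=Q[(Q[:,2]>5)&(Q[:,2]<14)&(Q[:,0]<20)&(Q[:,0]>-20)]; print("cleat",rect(t[:,:2]/1000),np.percentile(t[:,0],[2,98]),np.percentile(t[:,1],[2,98]),np.median(t[:,2]))
bd=P[(P[:,2]>.010)&(P[:,2]<.019)]; print("board",rect(bd[:,:2]))
# gold screws
hsv=cv2.cvtColor(f["color"],cv2.COLOR_RGB2HSV)
g=((hsv[...,0]>18)&(hsv[...,0]<30)&(hsv[...,1]>150)&(hsv[...,2]>150)&m).astype(np.uint8)
n,l,st,ce=cv2.connectedComponentsWithStats(g)
for i in range(1,n):
    if st[i,4]>4: print(ce[i].round(1),st[i,4],W[l==i].mean(0).round(4))
```

```text
7.6 bed z med -1.531461504730164
15 [-21.1  22.1] -1.61 | 30 [-21.   21.9] -1.54 | 45 [-20.8  22.9] -1.58 | 60 [-21.   22.8] -1.71 | 75 [-20.2  22.5] -1.43 | 90 [-20.3  22. ] -1.8 | 
roof (array([151.8,   1. ]), array([68.4, 44.1]), 89.77) [130.20030717 173.47256524] [-32.43832015  34.32281702] 33.55548591375552
cleat (array([2.4, 0.9]), array([48.6,  6.9]), -89.59) [-0.78511742  5.73011318] [-22.79980246  23.90746799] 8.200470010855362
8.2 bed z med -1.5358424939697564
15 [-21.3  21.9] -1.61 | 30 [-21.4  21.5] -1.56 | 45 [-21.3  22.4] -1.55 | 60 [-21.7  22.1] -1.72 | 75 [-21.   21.7] -1.43 | 90 [-21.3  21. ] -1.8 | 
roof (array([151.8,  -0.5]), array([68.4, 44.1]), 89.19) [130.14898476 173.34677404] [-33.76436063  32.85986017] 33.55802235923843
cleat (array([2.4, 0.9]), array([48.6,  6.9]), 89.83) [-0.92905127  5.77774314] [-22.82314957  23.89096841] 8.141750138040864
board (array([545.7, -43. ]), array([211.7,  85.3]), 7.7)
[336.  262.5] 6 [ 0.6478 -0.0627  0.0156]
[255.5 295. ] 8 [ 0.4471 -0.0226  0.0157]
[277.  316.7] 7 [ 0.455  -0.0887  0.0166]
```

```bash
cat >> h.py <<'E'
from scipy.spatial.transform import Rotation as Ro
YAW=np.radians(7.8); O=np.array([.4706,-.0533,.034])
def bedR():
    c,s=np.cos(YAW),np.sin(YAW); cs,ss=np.cos(np.radians(15)),np.sin(np.radians(15))
    X=np.array([c*cs,s*cs,ss]);Y=np.array([-s,c,0]); return np.c_[X,Y,np.cross(X,Y)]
def down(yawdeg,pitchup=0):  # tool x along yaw, raised pitchup deg
    return Ro.from_euler('z',yawdeg,degrees=True)*Ro.from_euler('y',-pitchup,degrees=True)*Ro.from_euler('x',180,degrees=True)
def delta(pt,Rt,p=None,R=None):
    s=status.observe(); p=s["position"] if p is None else p
    R=Ro.from_euler('xyz',s["tool_rot"]) if R is None else R
    return (R.inv().apply(np.array(pt)-p)*1000).round(1), np.degrees((R.inv()*Rt).as_rotvec()).round(2)
E
python3 -c "
from h import *
print(delta([.5908,.170,.25],down(67.6)))
print(delta([.5908,.170,.12],down(67.6)))"
```

```text
(array([ 6.086e+02, -5.383e+02,  3.000e-01]), array([ -0.  ,  -0.  , -43.44]))
(array([ 608.6, -538.2,  130.3]), array([ -0.  ,  -0.  , -43.44]))
```

```bash
python3 -m handwheel '[{"offset":[12,-11,0],"rot":[0,0,0],"claw":1},{"offset":[24,-21,0],"rot":[0,0,0],"claw":1},{"offset":[28,-25,0],"rot":[0,0,0],"claw":1},{"offset":[28,-25,0],"rot":[0,0,0],"claw":1},{"offset":[28,-25,0],"rot":[0,0,0],"claw":1},{"offset":[28,-25,0],"rot":[0,0,0],"claw":1},{"offset":[28,-25,0],"rot":[0,0,0],"claw":1},{"offset":[28,-25,0],"rot":[0,0,0],"claw":1},{"offset":[28,-25,0],"rot":[0,0,0],"claw":1},{"offset":[28,-25,0],"rot":[0,0,0],"claw":1},{"offset":[28,-25,0],"rot":[0,0,0],"claw":1},{"offset":[28,-25,0],"rot":[0,0,0],"claw":1}]' 60
python3 -m handwheel '[{"offset":[28,-25,0],"rot":[0,0,0],"claw":1},{"offset":[28,-25,0],"rot":[0,0,0],"claw":1},{"offset":[28,-25,0],"rot":[0,0,0],"claw":1},{"offset":[28,-25,0],"rot":[0,0,0],"claw":1},{"offset":[28,-25,0],"rot":[0,0,0],"claw":1},{"offset":[28,-25,0],"rot":[0,0,0],"claw":1},{"offset":[28,-25,0],"rot":[0,0,0],"claw":1},{"offset":[28,-25,0],"rot":[0,0,0],"claw":1},{"offset":[28,-23,0],"rot":[0,0,0],"claw":1},{"offset":[20,-15,0],"rot":[0,0,0],"claw":1},{"offset":[10,-7,0],"rot":[0,0,0],"claw":1}]'
python3 -c "
from h import *
print(delta([.5908,.170,.12],down(67.6)))"
```

```text
clock: 2.05
position: [0.4292, -0.1822, 0.2506]
tool_rot: [3.141, -0.0, 0.422]
force: [1.3, -1.1, 1.0]
grip_width: 0.0854
clock: 3.15
position: [0.5861, 0.1577, 0.2501]
tool_rot: [-3.141, -0.0, 0.424]
force: [-0.6, -0.9, -0.6]
grip_width: 0.0854
(array([  9.3,  -9.2, 130.1]), array([-4.000e-02, -3.000e-02, -4.331e+01]))
```

```bash
python3 -m handwheel '[{"offset":[4,-4,20],"rot":[0,0,-7.2],"claw":1},{"offset":[0,0,25],"rot":[0,0,-7.2],"claw":1},{"offset":[0,0,25],"rot":[0,0,-7.2],"claw":1},{"offset":[0,0,25],"rot":[0,0,-7.2],"claw":1},{"offset":[0,0,20],"rot":[0,0,-7.2],"claw":1},{"offset":[0,0,15],"rot":[0,0,-7.3],"claw":1},{"offset":[0,0,0],"rot":[0,0,0],"claw":1},{"offset":[0,0,0],"rot":[0,0,0],"claw":1}]'
python3 - <<'E'
from h import *
print(delta([.5908,.170,.022],down(67.6)))
for n in ["scene","top"]:
    f=imaging.grab_frame(n); cv2.imwrite(f"pics/{n}1.png",f["color"][:,:,::-1])
E
```

```text
clock: 3.95
position: [0.5879, 0.16, 0.1207]
tool_rot: [-3.142, 0.0, 1.173]
force: [-0.5, -0.6, 0.5]
grip_width: 0.085
(array([10.3, -1.2, 98.7]), array([-0.  ,  0.01, -0.41]))
```

View pics/scene1.png

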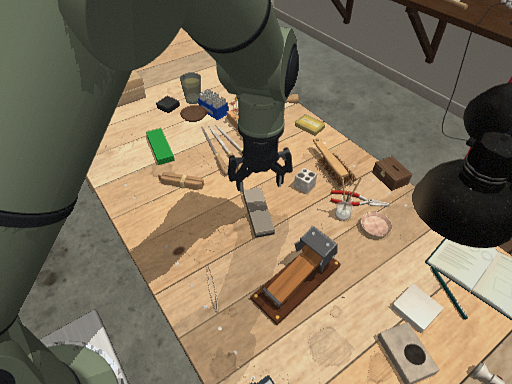

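The jaws straddle the stone at scene (258,200), so I'll centre, descend and grip.

```bash
python3 -m handwheel '[{"offset":[10,-1,20],"rot":[0,0,-0.4],"claw":1},{"offset":[0,0,25],"rot":[0,0,0],"claw":1},{"offset":[0,0,25],"rot":[0,0,0],"claw":1},{"offset":[0,0,15],"rot":[0,0,0],"claw":1},{"offset":[0,0,9],"rot":[0,0,0],"claw":1},{"offset":[0,0,5],"rot":[0,0,0],"claw":1},{"offset":[0,0,0],"rot":[0,0,0],"claw":1},{"offset":[0,0,0],"rot":[0,0,0],"claw":1}]'
python3 -c "
from h import *
print(delta([.5908,.170,.021],down(67.6)), status.observe()['force'])"
```

```text
clock: 4.85
position: [0.5911, 0.1704, 0.0221]
tool_rot: [3.141, -0.001, 1.184]
force: [-0.2, -0.1, 0.2]
grip_width: 0.0853
(array([-0.5, -0.1,  1.1]), array([ 0.05, -0.04,  0.25])) [-0.15274352 -0.08676993  0.16610734]
```

```bash
python3 -m handwheel '[{"offset":[0,0,0],"rot":[0,0,0],"claw":0.3},{"offset":[0,0,0],"rot":[0,0,0],"claw":0},{"offset":[0,0,0],"rot":[0,0,0],"claw":-0.3},{"offset":[0,0,0],"rot":[0,0,0],"claw":-1},{"offset":[0,0,0],"rot":[0,0,0],"claw":-1},{"offset":[0,0,0],"rot":[0,0,0],"claw":-1},{"offset":[0,0,0],"rot":[0,0,0],"claw":-1},{"offset":[0,0,0],"rot":[0,0,0],"claw":-1}]' 60
```

```text
clock: 5.65
position: [0.5909, 0.1703, 0.022]
tool_rot: [3.141, -0.0, 1.184]
force: [-1.8, -1.0, 9.4]
grip_width: 0.0486
```

```bash
python3 -m handwheel '[{"offset":[0,0,-6],"rot":[0,0,0],"claw":-1},{"offset":[0,0,-15],"rot":[0,0,0],"claw":-1},{"offset":[0,0,-25],"rot":[0,0,0],"claw":-1},{"offset":[0,0,-30],"rot":[0,0,0],"claw":-1},{"offset":[0,0,-30],"rot":[0,0,0],"claw":-1},{"offset":[0,0,-20],"rot":[0,0,0],"claw":-1},{"offset":[0,0,-10],"rot":[0,0,0],"claw":-1},{"offset":[0,0,0],"rot":[0,0,0],"claw":-1},{"offset":[0,0,0],"rot":[0,0,0],"claw":-1}]'
cat >> h.py <<'E'
def tstone():
    s=status.observe();R=Ro.from_euler('xyz',s["tool_rot"]); return s,R
E
python3 - <<'E'
from h import *
s,R=tstone()
for n in ["scene","top"]:
    f=imaging.grab_frame(n); cv2.imwrite(f"pics/{n}2.png",f["color"][:,:,::-1])
    W=cloud(f); rg=imaging.regions_of("stone_center",n)
    for r in rg[:2]:
        q=R.inv().apply(W[r["region"]]-s["position"])*1000
        q=q[np.isfinite(q).all(1)]
        q=q[(abs(q)<120).all(1)]
        if len(q)>20:
            print(n,r["conf"],len(q),np.percentile(q,[1,50,99],axis=0).round(1).tolist(), rect(q[:,:2]/1000))
            t=q[abs(q[:,2]-np.median(q[:,2]))<6]; A=np.c_[t[:,:2],np.ones(len(t))]; print(np.linalg.lstsq(A,t[:,2],rcond=None)[0])
E
```

```text
clock: 6.55
position: [0.5903, 0.1701, 0.1567]
tool_rot: [-3.141, 0.001, 1.184]
force: [1.2, -0.6, -2.9]
grip_width: 0.0489
scene 0.94 862 [[-73.9, -25.0, -3.0], [-33.2, 1.1, -0.4], [45.6, 24.2, 18.3]] (array([-12.4,   0.8]), array([125. ,  51.2]), 1.7)
[-0.00831468 -0.00296199 -0.63685527]
```

View pics/scene2.png

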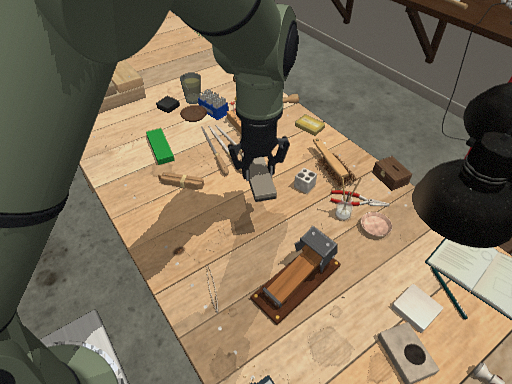

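The stone is held centred: its near end is about 75 mm from the TCP, its top face level with the TCP, tilted less than 0.5°. Next comes the pre-insertion waypoint.

```bash
cat >> h.py <<'E'
def tcp(xe,ze,a,y=0):
    """TCP pose so stone's upper bottom edge is at bed (xe,ze) mm with lower end raised by a deg"""
    t=np.radians(a); c=np.array([xe-75*np.cos(t)+22*np.sin(t),y,ze+75*np.sin(t)+22*np.cos(t)])/1000
    return O+bedR()@c, down(np.degrees(YAW),15-a)
E
python3 - <<'E'
from h import *
s,R=tstone(); p0=s["position"]
pA,RA=tcp(95,10,8)
print("A",pA.round(4),RA.as_euler('xyz').round(3))
print("rot only",delta(p0,RA)); 
print("then trans, high",delta([pA[0],pA[1],.157],RA,p0,RA)[0],"then to A",delta(pA,RA,np.array([pA[0],pA[1],.157]),RA)[0])
f=imaging.grab_frame("top"); cv2.imwrite("pics/t3.png",f["color"][130:250,230:380,::-1].repeat(4,0).repeat(4,1))
E
```

```text
A [ 0.4825 -0.0517  0.0809] [ 3.142 -0.122  0.136]
rot only (array([0., 0., 0.]), array([-3.71,  6.43, 59.99]))
then trans, high [-135.7  205.2  -17.4] then to A [-9.3 -0.  75.5]
```

```bash
python3 -m handwheel '[{"offset":[0,0,0],"rot":[0,0,4],"claw":-1},{"offset":[0,0,0],"rot":[0,0,8],"claw":-1},{"offset":[0,0,0],"rot":[0,0,8],"claw":-1},{"offset":[0,0,0],"rot":[0,0,8],"claw":-1},{"offset":[0,0,0],"rot":[0,0,8],"claw":-1},{"offset":[0,0,0],"rot":[0,0,8],"claw":-1},{"offset":[0,0,0],"rot":[0,0,8],"claw":-1},{"offset":[0,0,0],"rot":[0,0,5],"claw":-1},{"offset":[0,0,0],"rot":[0,0,3],"claw":-1},{"offset":[0,0,0],"rot":[0,3.5,0],"claw":-1},{"offset":[0,0,0],"rot":[0,3.5,0],"claw":-1},{"offset":[0,0,0],"rot":[0,0,0],"claw":-1}]'
python3 -m handwheel '[{"offset":[-6,10,-1],"rot":[0,0,0],"claw":-1},{"offset":[-14,21,-2],"rot":[0,0,0],"claw":-1},{"offset":[-17,25,-2],"rot":[0,0,0],"claw":-1},{"offset":[-17,25,-2],"rot":[0,0,0],"claw":-1},{"offset":[-17,25,-2],"rot":[0,0,0],"claw":-1},{"offset":[-17,25,-2],"rot":[0,0,0],"claw":-1},{"offset":[-17,25,-2],"rot":[0,0,0],"claw":-1},{"offset":[-15,25,-2],"rot":[0,0,0],"claw":-1},{"offset":[-10,15,-1],"rot":[0,0,0],"claw":-1},{"offset":[-5,9,-1],"rot":[0,0,0],"claw":-1},{"offset":[0,0,0],"rot":[0,0,0],"claw":-1},{"offset":[0,0,0],"rot":[0,0,0],"claw":-1}]'
python3 - <<'E'
from h import *
print(delta(*tcp(95,10,8)))
s,R=tstone()
for n in ["scene","top"]:
    f=imaging.grab_frame(n); cv2.imwrite(f"pics/{n}4.png",f["color"][:,:,::-1])
    W=cloud(f); rg=imaging.regions_of("stone_center",n)
    for r in rg[:2]:
        q=R.inv().apply(W[r["region"]]-s["position"])*1000
        q=q[np.isfinite(q).all(1)]
        q=q[(abs(q)<120).all(1)]
        if len(q)>20:
            t=q[abs(q[:,2])<5]; A=np.c_[t[:,:2],np.ones(len(t))]
            print(n,len(t),np.percentile(t,[1,50,99],axis=0).round(1).tolist(),rect(t[:,:2]/1000),np.linalg.lstsq(A,t[:,2],rcond=None)[0].round(3))
E
```

```text
clock: 8.0
position: [0.5894, 0.1703, 0.157]
tool_rot: [3.141, -0.122, 0.138]
force: [0.9, 0.4, -3.7]
grip_width: 0.0486
clock: 9.2
position: [0.4844, -0.0509, 0.1578]
tool_rot: [-3.141, -0.122, 0.137]
force: [0.3, 0.3, -2.9]
grip_width: 0.0485
(array([-11.3,   0.5,  76.1]), array([-0.03, -0.01,  0.07]))
scene 1281 [[-72.6, -24.3, -3.1], [-27.9, 3.1, -0.6], [75.4, 25.2, 4.5]] (array([2.1, 0.3]), array([150.3,  51.4]), 0.08) [-0.001  0.013 -0.559]
top 289 [[-72.8, -24.4, -4.6], [42.8, -9.6, 0.8], [74.4, 24.2, 4.8]] (array([0.1, 1. ]), array([149.9,  50.9]), -0.27) [-0.01   0.011  1.049]
```

View pics/scene4.png

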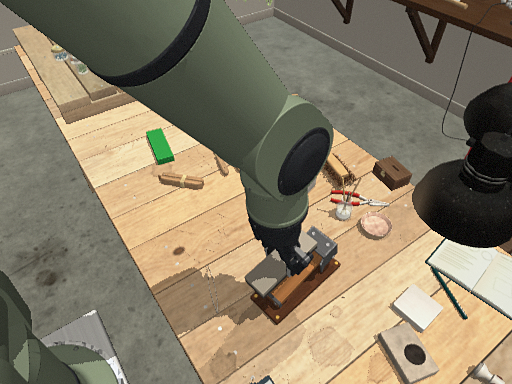

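View pics/top4.png

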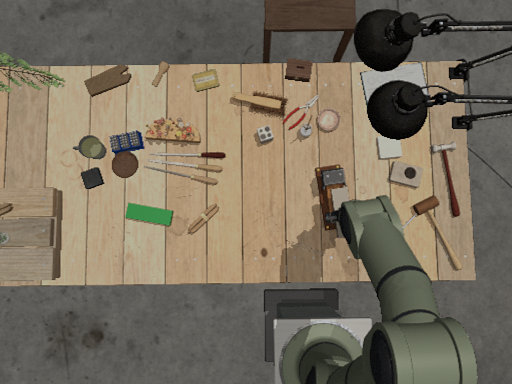

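The scene view (stone at 270,270) shows the stone above the stand and aligned with it to within 0.3°, centred in the grip to about 1 mm. I'll go down in front of the mouth.

```bash
python3 -m handwheel '[{"offset":[-5,0,10],"rot":[0,0,0],"claw":-1},{"offset":[-6,0,20],"rot":[0,0,0],"claw":-1},{"offset":[0,0.5,20],"rot":[0,0,0],"claw":-1},{"offset":[0,0,16],"rot":[0,0,0],"claw":-1},{"offset":[0,0,10],"rot":[0,0,0],"claw":-1},{"offset":[0,0,0],"rot":[0,0,0],"claw":-1},{"offset":[0,0,0],"rot":[0,0,0],"claw":-1}]'
python3 - <<'E'
from h import *
print(delta(*tcp(95,10,8))); print(delta(*tcp(125,3,8)));print(delta(*tcp(153,2,8)))
for n in ["scene","top"]:
    f=imaging.grab_frame(n)
    a=(210,330,220,370) if n=="scene" else (140,250,280,400)
    cv2.imwrite(f"pics/{n}5.png",cv2.resize(f["color"][a[0]:a[1],a[2]:a[3],::-1],None,fx=5,fy=5,interpolation=cv2.INTER_CUBIC))
    # stone & hood lateral in bed frame
    W=cloud(f); q=(W-O)@bedR()*1000
    rg=imaging.regions_of("stone_center",n)
    if rg:
        t=q[rg[0]["region"]]; t=t[np.isfinite(t).all(1)]; t=t[(t[:,2]>20)&(t[:,2]<60)&(abs(t[:,1])<50)]
        if len(t): print(n,np.percentile(t,[1,99],axis=0).round(1).tolist(),rect(t[:,:2]/1000))
E
```

```text
clock: 10.1
position: [0.4825, -0.0518, 0.0813]
tool_rot: [-3.142, -0.122, 0.138]
force: [-0.0, 0.1, -3.3]
grip_width: 0.0484
(array([ 0. , -0.2,  0.3]), array([-0.01, -0.  ,  0.09]))
(array([30.7, -0.1,  3.1]), array([-0.01, -0.  ,  0.09]))
(array([58.6, -0.1,  0.2]), array([-0.01, -0.  ,  0.09]))
top [[-42.2, -26.2, 23.8], [97.9, 23.3, 52.5]] (array([27.5, -1.8]), array([143.7,  50.6]), -0.18)
```

View pics/scene5.png

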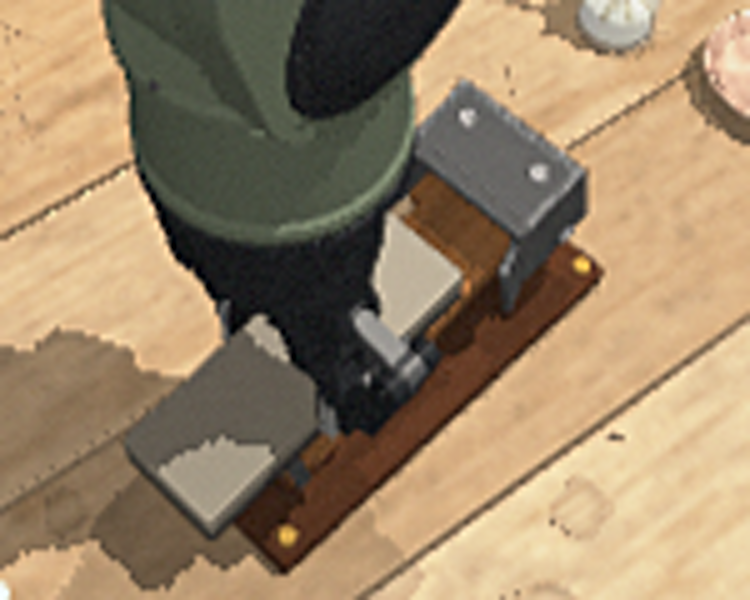

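View pics/top5.png

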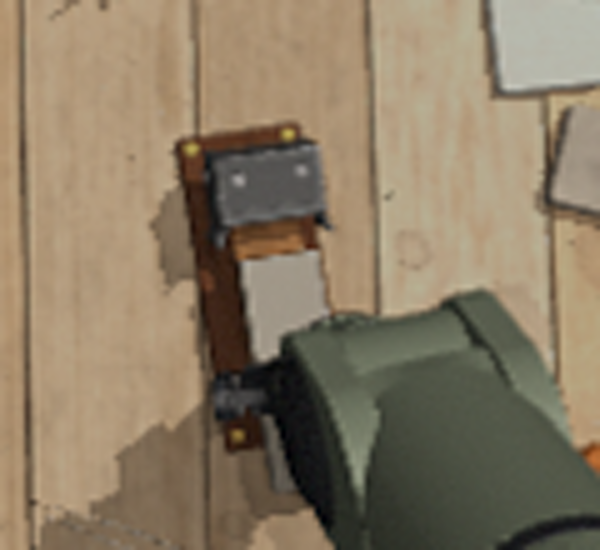

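Run:
```python
from h import *
for n in ["scene","top"]:
    f=imaging.grab_frame(n); W=cloud(f); q=(W-O)@bedR()*1000
    x,y,z=q[...,0],q[...,1],q[...,2]
    def rows(nm,m,x0,x1,st=6):
        print(n,nm,end=': ')
        for a in np.arange(x0,x1,st):
            k=y[m&(x>=a)&(x<a+st)]
            if len(k)>5: print(int(a),k.min().round(1),k.max().round(1),((k.min()+k.max())/2).round(1),end=' | ')
        print()
    rows("roof",(z>32)&(z<37)&(abs(y)<45),122,170)
    col=f["color"].astype(int); lum=col.mean(-1)
    rows("stone",(z>24)&(z<50)&(abs(y)<45),50,100)
    rows("bed",(abs(z)<3)&(abs(y)<40),96,122,6)
```

```text
scene roof: 122 -33.5 23.3 -5.1 | 128 -34.2 31.0 -1.6 | 134 -34.3 34.0 -0.2 | 140 -33.7 33.7 -0.0 | 146 -33.4 32.9 -0.3 | 152 -33.6 32.0 -0.8 | 158 -33.7 33.1 -0.3 | 164 -34.4 32.9 -0.7 | 
scene stone: 62 -25.8 -10.5 -18.1 | 68 -26.0 0.4 -12.8 | 74 -25.7 3.8 -10.9 | 80 -25.7 7.0 -9.4 | 86 -25.8 10.6 -7.6 | 92 -25.6 15.7 -5.0 | 98 -23.8 15.3 -4.2 | 
scene bed: 102 -22.2 -17.8 -20.0 | 108 -36.8 20.9 -8.0 | 114 -36.8 31.7 -2.5 | 120 -33.4 30.8 -1.3 | 
top roof: 122 -34.8 32.9 -0.9 | 128 -35.2 32.4 -1.4 | 134 -32.4 31.5 -0.4 | 140 -33.7 28.2 -2.7 | 146 -31.2 33.0 0.9 | 152 -34.4 32.7 -0.9 | 158 -31.7 32.0 0.1 | 164 -26.2 28.4 1.1 | 
top stone: 50 -22.3 22.6 0.2 | 56 -26.4 23.5 -1.5 | 62 -27.0 22.6 -2.2 | 68 -25.3 22.3 -1.5 | 74 -27.0 22.7 -2.1 | 80 -25.5 23.0 -1.2 | 86 -26.6 22.8 -1.9 | 92 -24.9 23.3 -0.8 | 
top bed: 96 -16.2 20.3 2.1 | 102 -23.1 19.6 -1.8 | 108 -33.8 35.6 0.9 |
```

The lateral offset to the hood centreline is under 1 mm against 4 mm of clearance, so I'll correct 0.8 mm and insert.

```bash
python3 -m handwheel '[{"offset":[7,-0.8,1],"rot":[0,0,0],"claw":-1},{"offset":[8,0,1],"rot":[0,0,0],"claw":-1},{"offset":[8,0,1],"rot":[0,0,0],"claw":-1},{"offset":[8,0,0],"rot":[0,0,0],"claw":-1},{"offset":[5,0,-0.5],"rot":[0,0,0],"claw":-1},{"offset":[0,0,0],"rot":[0,0,0],"claw":-1}]'
python3 -m handwheel '[{"offset":[6,0,-0.5],"rot":[0,0,0],"claw":-1},{"offset":[6,0,-0.5],"rot":[0,0,0],"claw":-1},{"offset":[6,0,-0.5],"rot":[0,0,0],"claw":-1},{"offset":[4,0,-0.5],"rot":[0,0,0],"claw":-1},{"offset":[0,0,0],"rot":[0,0,0],"claw":-1},{"offset":[0,0,0],"rot":[0,0,0],"claw":-1}]'
python3 - <<'E'
from h import *
print(delta(*tcp(153,2,8)),status.observe()["force"]); print(delta(*tcp(156,1,0,.0)))
for n in ["scene","top"]:
    f=imaging.grab_frame(n)
    a=(210,330,220,370) if n=="scene" else (140,250,280,400)
    cv2.imwrite(f"pics/{n}6.png",cv2.resize(f["color"][a[0]:a[1],a[2]:a[3],::-1],None,fx=5,fy=5,interpolation=cv2.INTER_CUBIC))
E
```

```text
clock: 11.0
position: [0.5187, -0.0462, 0.083]
tool_rot: [-3.141, -0.123, 0.137]
force: [-0.1, 0.5, -3.3]
grip_width: 0.0488
clock: 11.6
position: [0.5392, -0.0435, 0.0874]
tool_rot: [-3.142, -0.122, 0.137]
force: [-0.7, 0.5, -3.4]
grip_width: 0.0483
(array([ 1. ,  0.4, -0.7]), array([-0.01,  0.01,  0.06])) [-0.67034312  0.53498122 -3.3622609 ]
(array([ 1.8,  0.4, 10.6]), array([-0.01,  8.01,  0.06]))
```

View pics/scene6.png

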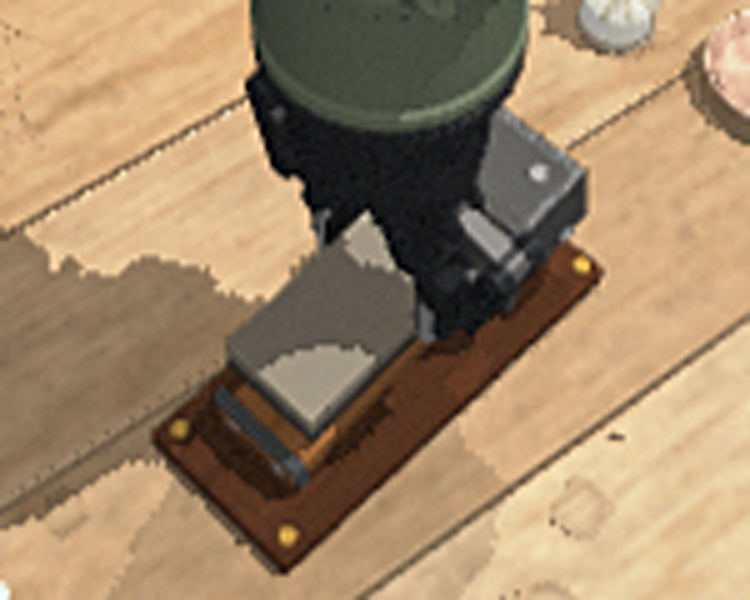

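No contact so far (forces unchanged), and the lower end sits just inside the cleat, scene6 (315,430) against (260,435). I'll lower it by rotating about the upper end.

```bash
python3 -m handwheel '[{"offset":[0.5,0,1.8],"rot":[0,1.6,0],"claw":-1},{"offset":[0.5,0,2.1],"rot":[0,1.6,0],"claw":-1},{"offset":[0.4,0,2.1],"rot":[0,1.6,0],"claw":-1},{"offset":[0.4,0.3,2.1],"rot":[0,1.6,0],"claw":-1},{"offset":[0,0,1.8],"rot":[0,1.6,0],"claw":-1},{"offset":[0,0,0],"rot":[0,0,0],"claw":-1},{"offset":[0,0,0],"rot":[0,0,0],"claw":-1}]'
python3 - <<'E'
from h import *
s=status.observe();print(delta(*tcp(156,0,0)),s["force"],s["moment"])
for n in ["scene","top"]:
    f=imaging.grab_frame(n)
    a=(210,330,220,370) if n=="scene" else (140,250,280,400)
    cv2.imwrite(f"pics/{n}7.png",cv2.resize(f["color"][a[0]:a[1],a[2]:a[3],::-1],None,fx=5,fy=5,interpolation=cv2.INTER_CUBIC))
    W=cloud(f); q=(W-O)@bedR()*1000
    rg=imaging.regions_of("stone_center",n)
    if rg:
        t=q[rg[0]["region"]]; t=t[np.isfinite(t).all(1)]; t=t[(t[:,2]>15)&(t[:,2]<40)&(abs(t[:,1])<50)]
        if len(t)>20:
            A=np.c_[t[:,:2],np.ones(len(t))];print(n,np.percentile(t,[1,99],axis=0).round(1).tolist(),rect(t[:,:2]/1000),np.linalg.lstsq(A,t[:,2],rcond=None)[0].round(3))
E
```

```text
clock: 12.4
position: [0.5428, -0.0433, 0.0781]
tool_rot: [-3.142, -0.261, 0.137]
force: [0.3, 0.2, -3.4]
grip_width: 0.0484
(array([-0.8,  0.1,  1.8]), array([-0.02,  0.05,  0.06])) [ 0.34396663  0.18908684 -3.40707496] [-0.03810187  0.42130899 -0.02371343]
scene [[122.2, -34.4, 17.0], [167.5, 14.2, 38.9]] (array([143.6,  -8.5]), array([52.3, 49.8]), 89.9) [-1.900e-02  1.170e-01  3.901e+01]
```

View pics/scene7.png

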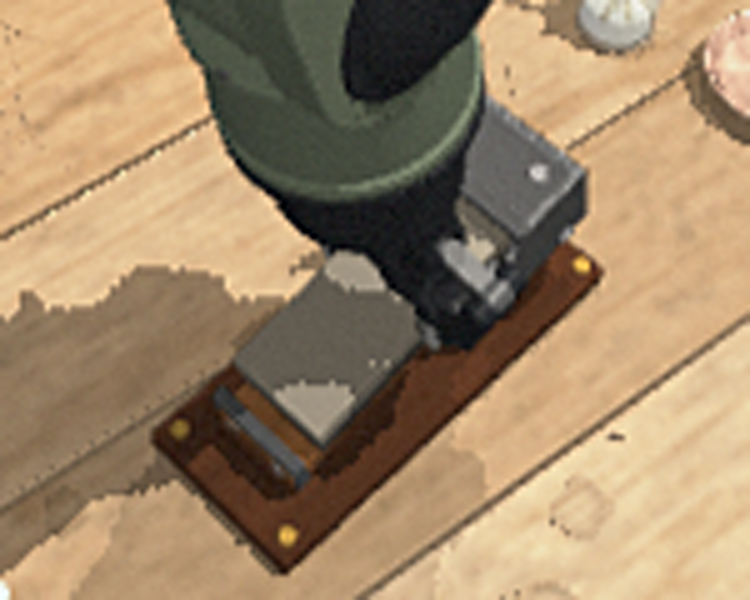

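The stone lies parallel to the bed, behind the cleat and about 2 mm up. I'll lower it to contact.

```bash
python3 -m handwheel '[{"offset":[0,0,0.8],"rot":[0,0,0],"claw":-1},{"offset":[0,0,0.7],"rot":[0,0,0],"claw":-1},{"offset":[0,0,0],"rot":[0,0,0],"claw":-1}]'; python3 -m handwheel '[{"offset":[0,0,0.8],"rot":[0,0,0],"claw":-1},{"offset":[0,0,0],"rot":[0,0,0],"claw":-1}]'
python3 -c "
from h import *
s=status.observe();print(delta(*tcp(156,0,0)),s['force'],s['moment'])"
```

```text
clock: 12.9
position: [0.5433, -0.0432, 0.0766]
tool_rot: [-3.142, -0.262, 0.137]
force: [-0.9, 0.6, -2.9]
grip_width: 0.0485
clock: 13.1
position: [0.5433, -0.0432, 0.0764]
tool_rot: [3.141, -0.262, 0.137]
force: [-8.9, -0.2, 16.8]
grip_width: 0.0489
(array([-0.9,  0.2, -0. ]), array([-0.  , -0.01,  0.07])) [-8.87898721 -0.19652511 16.84563677] [0.41036059 1.27897096 0.18822401]
```

It made contact exactly where predicted. I'll ease off a little and draw it down to the cleat.

```bash
python3 -m handwheel '[{"offset":[-1,0,-0.4],"rot":[0,0,0],"claw":-1},{"offset":[-1.5,0,0],"rot":[0,0,0],"claw":-1},{"offset":[-1.5,0,0],"rot":[0,0,0],"claw":-1},{"offset":[-1,0,0],"rot":[0,0,0],"claw":-1},{"offset":[0,0,0],"rot":[0,0,0],"claw":-1}]'; python3 -m handwheel '[{"offset":[-0.7,0,0],"rot":[0,0,0],"claw":-1},{"offset":[0,0,0],"rot":[0,0,0],"claw":-1}]'; python3 -m handwheel '[{"offset":[-0.7,0,0],"rot":[0,0,0],"claw":-1},{"offset":[0,0,0],"rot":[0,0,0],"claw":-1}]'
python3 -c "
from h import *
s=status.observe();print(delta(*tcp(150,0,0)),s['force'],s['moment'])"
```

```text
clock: 13.6
position: [0.5391, -0.0438, 0.0753]
tool_rot: [-3.141, -0.263, 0.137]
force: [1.0, 0.2, 6.4]
grip_width: 0.0483
clock: 13.8
position: [0.5385, -0.0438, 0.0752]
tool_rot: [-3.142, -0.263, 0.137]
force: [1.8, 1.0, 6.1]
grip_width: 0.0487
clock: 14.0
position: [0.5379, -0.044, 0.075]
tool_rot: [-3.142, -0.263, 0.137]
force: [1.9, 0.7, 5.7]
grip_width: 0.0486
(array([-1.2,  0.1,  0. ]), array([-0.02, -0.09,  0.06])) [1.94452493 0.66387866 5.69100711] [ 0.25378433 -0.42849402 -0.02575565]
```

```bash
python3 -m handwheel '[{"offset":[-0.7,0,0],"rot":[0,0,0],"claw":-1},{"offset":[0,0,0],"rot":[0,0,0],"claw":-1}]';python3 -m handwheel '[{"offset":[-0.7,0,0],"rot":[0,0,0],"claw":-1},{"offset":[0,0,0],"rot":[0,0,0],"claw":-1}]'
```

```text
clock: 14.2
position: [0.5372, -0.044, 0.0748]
tool_rot: [-3.142, -0.263, 0.137]
force: [1.4, -0.0, 6.3]
grip_width: 0.049
clock: 14.4
position: [0.5365, -0.0441, 0.0746]
tool_rot: [-3.142, -0.263, 0.137]
force: [2.0, 0.4, 5.3]
grip_width: 0.0486
```

```bash
python3 -m handwheel '[{"offset":[-0.6,0,0],"rot":[0,0,0],"claw":-1},{"offset":[0,0,0],"rot":[0,0,0],"claw":-1}]'
```

```text
clock: 14.6
position: [0.536, -0.0442, 0.0745]
tool_rot: [-3.142, -0.263, 0.137]
force: [2.7, 0.7, 4.9]
grip_width: 0.0488
```

```bash
for i in 1 2; do python3 -m handwheel '[{"offset":[-0.6,0,0],"rot":[0,0,0],"claw":-1},{"offset":[0,0,0],"rot":[0,0,0],"claw":-1}]'; done; python3 -c "
from h import *
s=status.observe();print(delta(*tcp(150,0,0)),s['force'],s['moment'])"
```

```text
clock: 14.8
position: [0.5354, -0.0443, 0.0743]
tool_rot: [-3.142, -0.263, 0.137]
force: [1.9, 1.1, 5.7]
grip_width: 0.0486
clock: 15.0
position: [0.5348, -0.0443, 0.0741]
tool_rot: [-3.142, -0.263, 0.137]
force: [1.4, 0.2, 5.2]
grip_width: 0.0484
(array([ 2. ,  0.2, -0. ]), array([-0.02, -0.08,  0.06])) [1.42744459 0.2128133  5.16525492] [ 0.22386318 -0.45118066 -0.02010545]
```

Run:
```python
from h import *
f=imaging.grab_frame("scene")
cv2.imwrite("pics/s8.png",cv2.resize(f["color"][250:330,235:335,::-1],None,fx=7,fy=7,interpolation=cv2.INTER_CUBIC))
W=cloud(f); q=(W-O)@bedR()*1000
x,y,z=q[...,0],q[...,1],q[...,2]
m=(abs(y)<27)&(x>-15)&(x<50)
t=q[m&(z>18)&(z<26)]; print("stone top",len(t),np.percentile(t,[1,99],axis=0).round(1).tolist(),t[:,2].mean())
for yy in range(-24,24,6):
    k=q[m&(y>=yy)&(y<yy+6)&(z>19)&(z<26)]; c=q[m&(y>=yy)&(y<yy+6)&(z>7)&(z<13)&(x<8)]
    print(yy,"stone min x",k[:,0].min().round(1) if len(k) else None,"cleat x",(c[:,0].min().round(1),c[:,0].max().round(1)) if len(c) else None)
```

```text
stone top 559 [[0.7, -25.1, 19.3], [49.5, 24.1, 25.3]] 22.579788968961658
-24 stone min x 0.9 cleat x (np.float64(-6.3), np.float64(0.9))
-18 stone min x 1.0 cleat x (np.float64(-6.1), np.float64(-0.1))
-12 stone min x 1.4 cleat x (np.float64(-6.1), np.float64(-0.2))
-6 stone min x 1.4 cleat x (np.float64(-5.9), np.float64(-0.1))
0 stone min x 0.6 cleat x (np.float64(-5.6), np.float64(0.1))
6 stone min x 0.1 cleat x (np.float64(-5.5), np.float64(0.3))
12 stone min x 0.7 cleat x (np.float64(-5.6), np.float64(0.5))
18 stone min x 0.9 cleat x (np.float64(-6.6), np.float64(-1.0))
```

View pics/s8.png

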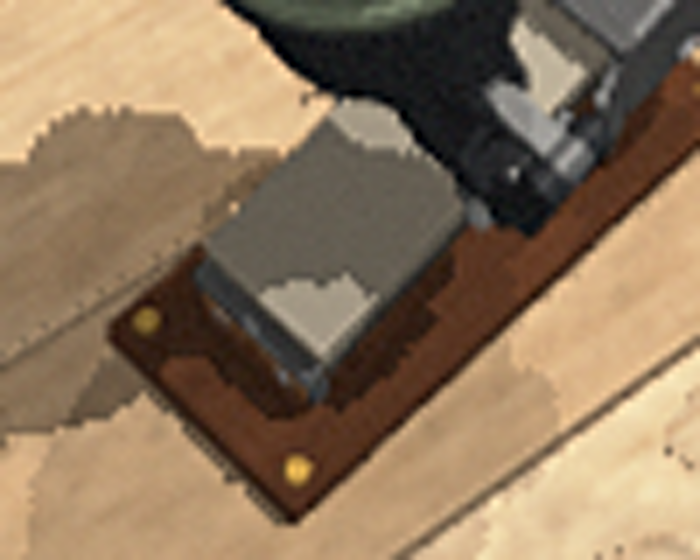

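Scene8 shows the stone's lower edge (260,310) almost touching the cleat; the measured gap is about 0.7 mm. I'll keep going until I feel contact.

```bash
for i in 1 2; do python3 -m handwheel '[{"offset":[-0.6,0,0],"rot":[0,0,0],"claw":-1},{"offset":[0,0,0],"rot":[0,0,0],"claw":-1}]'; done
```

```text
clock: 15.25
position: [0.5347, -0.0444, 0.0741]
tool_rot: [-3.141, -0.264, 0.137]
force: [6.6, 0.1, 4.0]
grip_width: 0.0488
clock: 15.45
position: [0.5347, -0.0444, 0.0742]
tool_rot: [-3.141, -0.265, 0.137]
force: [9.6, -0.0, 1.5]
grip_width: 0.0486
```

It is firmly against the cleat: x stopped while the force rose. I'll press down lightly and then open.

```bash
python3 -m handwheel '[{"offset":[-0.3,0,0.5],"rot":[0,0,0],"claw":-1},{"offset":[0,0,0],"rot":[0,0,0],"claw":-1},{"offset":[0,0,0],"rot":[0,0,0],"claw":-1}]' 
python3 -m handwheel '[{"offset":[0,0,0],"rot":[0,0,0],"claw":-0.1},{"offset":[0,0,0],"rot":[0,0,0],"claw":0.2},{"offset":[0,0,0],"rot":[0,0,0],"claw":0.4},{"offset":[0,0,0],"rot":[0,0,0],"claw":0.6},{"offset":[0,0,0],"rot":[0,0,0],"claw":0.8},{"offset":[0,0,0],"rot":[0,0,0],"claw":0.8},{"offset":[0,0,0],"rot":[0,0,0],"claw":0.8}]' 20
```

```text
clock: 15.75
position: [0.5347, -0.0444, 0.0741]
tool_rot: [-3.142, -0.266, 0.137]
force: [4.7, 0.9, 15.2]
grip_width: 0.0485
clock: 16.45
position: [0.5328, -0.0446, 0.0728]
tool_rot: [-3.142, -0.262, 0.137]
force: [-0.3, -0.9, -0.6]
grip_width: 0.0767
```

Released cleanly. I'll retreat along the tool axis and look.

```bash
python3 -m handwheel '[{"offset":[0,0,-8],"rot":[0,0,0],"claw":0.8},{"offset":[0,0,-20],"rot":[0,0,0],"claw":0.8},{"offset":[0,0,-30],"rot":[0,0,0],"claw":0.8},{"offset":[0,0,-30],"rot":[0,0,0],"claw":0.8},{"offset":[0,0,-30],"rot":[0,0,0],"claw":0.8},{"offset":[-20,20,-20],"rot":[0,0,0],"claw":0.8},{"offset":[-10,40,0],"rot":[0,0,0],"claw":0.8},{"offset":[0,40,0],"rot":[0,0,0],"claw":0.8},{"offset":[0,40,0],"rot":[0,0,0],"claw":0.8},{"offset":[0,30,0],"rot":[0,0,0],"claw":0.8},{"offset":[0,10,0],"rot":[0,0,0],"claw":0.8},{"offset":[0,0,0],"rot":[0,0,0],"claw":0.8}]'
python3 - <<'E'
from h import *
for n in ["scene","top"]:
    f=imaging.grab_frame(n)
    a=(180,330,220,390) if n=="scene" else (100,250,260,430)
    cv2.imwrite(f"pics/{n}9.png",cv2.resize(f["color"][a[0]:a[1],a[2]:a[3],::-1],None,fx=4,fy=4,interpolation=cv2.INTER_CUBIC))
    W=cloud(f); q=(W-O)@bedR()*1000
    x,y,z=q[...,0],q[...,1],q[...,2]
    t=q[(abs(y)<35)&(x>-10)&(x<118)&(z>18)&(z<27)]
    if len(t)<30: print(n,len(t)); continue
    A=np.c_[t[:,:2],np.ones(len(t))]
    print(n,len(t),np.percentile(t,[1,99],axis=0).round(1).tolist(),rect(t[:,:2]/1000),np.linalg.lstsq(A,t[:,2],rcond=None)[0].round(4))
    for x0 in range(0,120,20):
        k=t[(t[:,0]>=x0)&(t[:,0]<x0+20)]
        if len(k): print(x0,k[:,1].min().round(1),k[:,1].max().round(1),k[:,2].mean().round(2),end=" | ")
    fb=imaging.mark_of("flux_bottle",n); print([m["uv"] for m in fb][:1])
E
```

```text
clock: 17.65
position: [0.493, -0.2328, 0.1985]
tool_rot: [-3.141, -0.262, 0.135]
force: [-0.5, 0.6, -0.2]
grip_width: 0.0768
scene 30 [[0.9, -25.3, 18.4], [13.5, -12.4, 25.9]] (array([  4.6, -21.6]), array([18.4,  8.7]), -46.29) [-0.0378  0.1127 24.5992]
0 -25.3 -11.9 22.05 | []
top 447 [[-0.6, -25.9, 18.1], [117.1, 23.4, 26.8]] (array([57.7,  2.7]), array([120. ,  59.3]), 0.57) [-7.00000e-04 -6.40000e-03  2.19333e+01]
0 -26.0 22.9 22.16 | 20 -26.2 23.7 21.84 | 40 -25.6 24.0 21.81 | 60 -24.1 22.2 21.85 | 80 -26.0 22.6 21.97 | 100 -26.4 32.9 21.91 | [[304.8, 131.0]]
```

View pics/scene9.png

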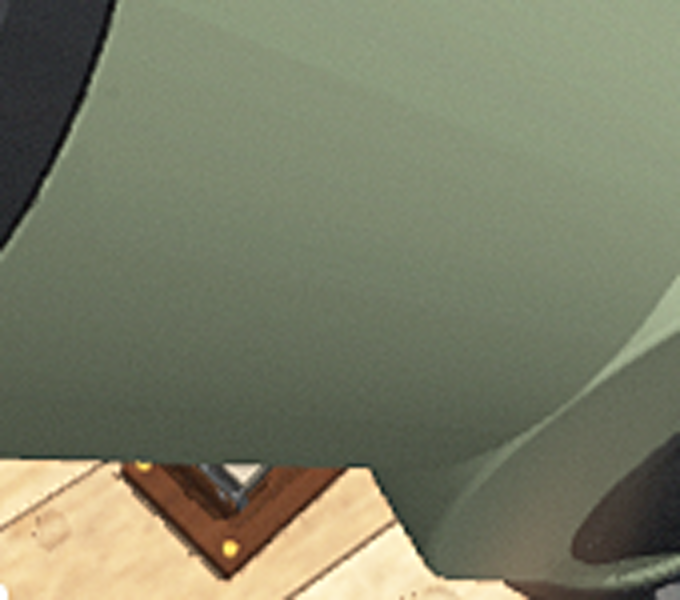

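The arm blocks the scene camera here, and top depth already shows the stone flat (z 21.9). I'll move the arm back out to the other side and look properly.

```bash
python3 -m handwheel '[{"offset":[0,-20,-20],"rot":[0,0,0],"claw":0.8},{"offset":[0,-40,-10],"rot":[0,0,0],"claw":0.8},{"offset":[0,-45,0],"rot":[0,0,0],"claw":0.8},{"offset":[0,-45,0],"rot":[0,0,0],"claw":0.8},{"offset":[0,-45,0],"rot":[0,0,0],"claw":0.8},{"offset":[0,-45,0],"rot":[0,0,0],"claw":0.8},{"offset":[0,-45,0],"rot":[0,0,0],"claw":0.8},{"offset":[0,-45,0],"rot":[0,0,0],"claw":0.8},{"offset":[0,-45,0],"rot":[0,0,0],"claw":0.8},{"offset":[0,-30,0],"rot":[0,0,0],"claw":0.8},{"offset":[0,-15,0],"rot":[0,0,0],"claw":0.8},{"offset":[0,0,0],"rot":[0,0,0],"claw":0.8}]'
python3 - <<'E'
from h import *
for n in ["scene","top"]:
    f=imaging.grab_frame(n)
    a=(180,330,220,390) if n=="scene" else (100,250,260,430)
    cv2.imwrite(f"pics/{n}10.png",cv2.resize(f["color"][a[0]:a[1],a[2]:a[3],::-1],None,fx=4,fy=4,interpolation=cv2.INTER_CUBIC))
    W=cloud(f); q=(W-O)@bedR()*1000
    x,y,z=q[...,0],q[...,1],q[...,2]
    t=q[(abs(y)<28)&(x>-10)&(x<118)&(z>18)&(z<27)]
    if len(t)<30: print(n,len(t)); continue
    A=np.c_[t[:,:2],np.ones(len(t))]
    print(n,len(t),np.percentile(t,[1,99],axis=0).round(1).tolist(),rect(t[:,:2]/1000),np.linalg.lstsq(A,t[:,2],rcond=None)[0].round(4))
    for x0 in range(0,120,20):
        k=t[(t[:,0]>=x0)&(t[:,0]<x0+20)]
        if len(k): print(x0,k[:,1].min().round(1),k[:,1].max().round(1),k[:,2].mean().round(2),end=" | ")
    c=q[(abs(y)<22)&(z>7)&(z<13)&(x<8)&(x>-12)]; print("cleat",np.percentile(c[:,0],[3,97]))
    k=W[(W[...,0]>.73)&(W[...,0]<.79)&(abs(W[...,1]-.03)<.04)]; print("bottle zmax",np.nanmax(k[:,2]))
E
```

```text
clock: 19.05
position: [0.4271, 0.1861, 0.2277]
tool_rot: [-3.141, -0.262, 0.142]
force: [-0.2, -0.2, -0.3]
grip_width: 0.0772
scene 1292 [[1.2, -25.1, 18.9], [116.9, 24.3, 25.6]] (array([59. ,  0.1]), array([117.7,  50.9]), -0.07) [2.00000e-04 4.10000e-03 2.25562e+01]
0 -25.1 24.2 22.52 | 20 -25.2 24.2 22.58 | 40 -25.3 24.2 22.66 | 60 -25.2 25.6 22.53 | 80 -25.0 24.8 22.44 | 100 -25.4 25.0 22.67 | cleat [-6.2311692   0.53270735]
bottle zmax 0.12984053256236938
top 447 [[-0.8, -25.9, 18.1], [116.7, 23.6, 26.6]] (array([58.1, -1. ]), array([119.3,  50.3]), 0.2) [2.9000e-03 9.0000e-03 2.1845e+01]
0 -26.3 23.3 22.03 | 20 -24.8 24.1 21.71 | 40 -26.1 23.2 22.17 | 60 -24.8 23.8 22.09 | 80 -25.9 23.4 22.18 | 100 -25.9 23.6 22.0 | cleat [-7.81852709 -4.82776968]
bottle zmax 0.12608038211190453
```

View pics/scene10.png

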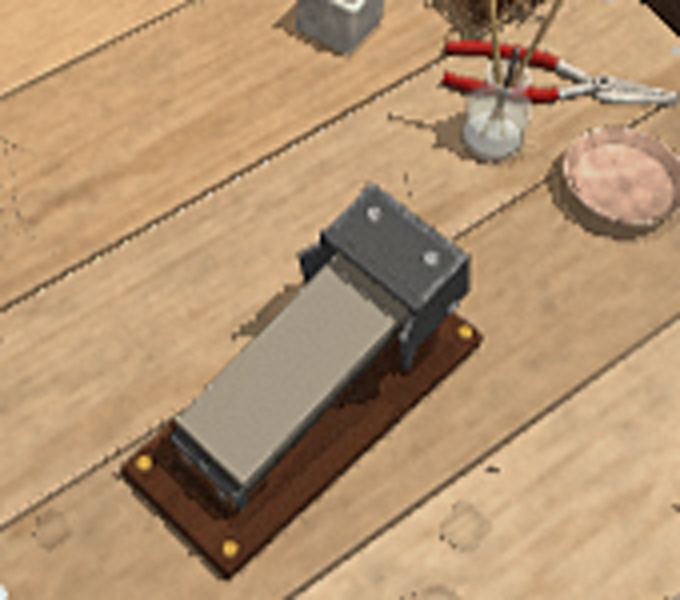

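View pics/top10.png

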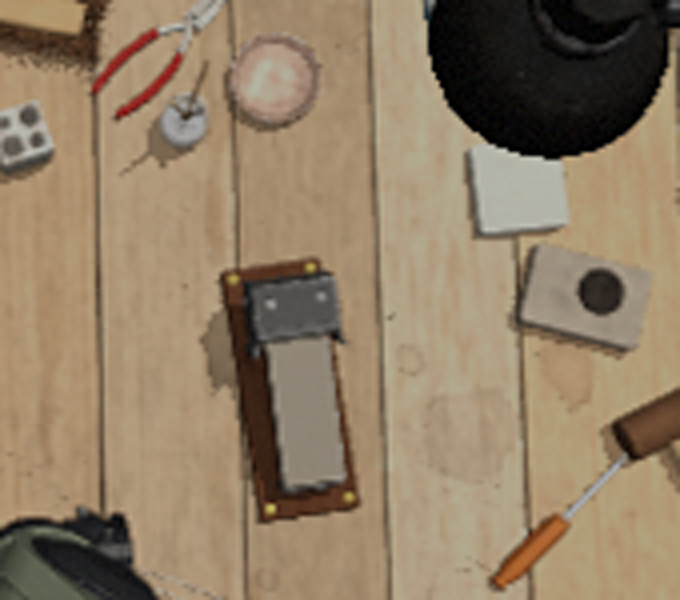

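The scene view shows the stone flat and straight from the cleat (205,465) up under the hood (360,270). The bottle is still standing at (495,120). I'll hand it in.

```bash
python3 -c "
from workcell import bot,status
print(bot.job_done(), status.observe()['clock'])"
```

```text
the job is handed in; nothing more can be done
the job is handed in; nothing more can be done
```

The stone is in the stand, flat and straight, with its upper end under the hood and its lower end against the cleat. I handed the job in at about 19 s of the 42 s allowed.

I gripped the stone across its width and slid its upper end under the hood with the lower end held 8° high. I then lowered it behind the cleat and drew it down until it stopped there; the wrist force rose to about 10 N. The gripper was then opened and moved clear.

Last checks:
- **Flatness:** the stone's top is 22 mm above the bed and parallel to it along the whole visible length, in both cameras.
- **Straightness:** it is within 0.2° of the bed and within 1 mm of the centreline.
- **Cleat:** the scene camera put the stone's edge within about 1 mm of the cleat's inner face. That is at the limit of the picture, so the contact rests mainly on the force and the stop felt before release.
- **Under the hood:** a stone that starts at the cleat ends about 18 mm under the roof. I couldn't see that end directly.
- **Bottle:** it is still upright where it stood.
- **Disagreements:** the two cameras differed by about 1 mm in sideways position. The top camera's cleat reading was too sparse to use.

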